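Wedge a rocking mould crate

TASK

The crate of plaster moulds rocks because one of its feet hangs over the broken-off corner of the kiln shelf it stands on. With the fingertips, push the wooden wedge along the mat, thin end first, under that hanging foot until it is snug and the crate no longer rocks, but not so far that the crate is jacked up or shoved along; then press down firmly (about 10 N) on the brass plate on that corner to check that it stays put, and take the hand away. Only push and press: do not pick up the wedge or the crate, and leave the other things where they are.

Things in the scene. Friction and masses are not known exactly. Their poses are not given: they have to be found in the camera images.
- crate: wooden crate 170 x 170 x 80 mm, about 2.2 kg with two cream moulds fixed in it (to 29 mm above the rim). Origin: centre, level with the feet's lower ends; z up, x away from the robot (within 0.25 rad), y left. Metal feet with half-round ends at x = +-65, y = +-65 mm; three stand on the pale kiln shelf. 3 to 7 N down on the near left corner tips that corner down.
- free_foot (a point): hanging near left foot: centre of its half-round end (radius 12 mm), so its lowest point is 12 mm below; that hangs 7 to 12 mm above the mat. Axes as the crate's. The gap in the shelf is open to the front and left; it runs about 55 mm to the right of this point and 90 mm behind it.
- corner_plate_top (a point): centre of the top of the brass plate, 36 x 36 mm, that lies on the crate's near left corner, above the hanging foot (83 mm above the feet's ends): the place to press.
- wedge: loose light wooden wedge, 120 long (x) x 50 wide (y) x 20 mm high, 0.12 kg, flat on the mat. Origin: centre of its underside; x points to the thin end, towards the crate, z up. Thin end (x = +60): 3 mm thick; the top rises evenly to 20 mm at x = -20, then is level to the heel at x = -60 mm, an upright face to push on. It slides with 1 to 2 N.
- wedge_ramp (a point): centre of the wedge's slope, 20 mm in front of the wedge's origin, 11.5 mm above its underside. x runs down the slope to the thin end, y left, z square out of it; the slope reaches 41 mm either way in x, 25 mm in y. Once the slope is snug under the foot the push needed rises steeply; above about 10 N the crate is shoved or jacked up. It does not slip back.
- mat: dark rubber mat 345 x 260 mm, 3 mm thick, fixed on the table; the wedge lies on it. Origin: on the table top below the crate's centre; x and y as the crate's. It reaches from x = -250 to +95 and y = -120 to +140 mm.
- stylus: cream stub tool with a black loop, 113 mm long (x), 25 mm wide, 17 mm thick, lying on the mat to the right of the wedge; leave it. Origin: centre of its underside.
- white_bowl: white unglazed bowl, 104 mm across, 43 mm high, on the table to the right; leave it. Origin: centre of its underside.
- grey_lump: grey lump of hard clay, 62 x 59 x 42 mm, on the table to the left; leave it. Origin: centre of its underside.
Things that resemble listed ones, but are neither listed nor needed, are in the scene too. Of the things that look like the wedge, the larger one is meant.

How it is judged:
By the outcome, as a careful person would: the job done as asked, in the order asked, and still so for the second after the job is handed in, with the robot touching nothing.
It also fails if it takes over 48 s, if anything falls off the work surface, if the arm or the gripper's body presses on something with over 40 N, if the wrist force passes 120 N, or if a joint passes its speed limit or range.

ROBOT

A 6-joint arm with a two-finger parallel gripper is mounted at the origin on a cart in front of the work surface, level with it; the furniture and walls round the work are solid. World frame = base frame: x ahead of the robot, y to its left, z up, the work surface at z = 0. Lengths are in mm, angles in degrees, forces in N, time in s.
With the tool pointing down it reaches from about 325 to 925 mm from the base axis. Payload 3.1 kg.
Tool frame: the origin (TCP) lies at the very end of the fingers, on their centre line; the grasp point (between the pads) lies grasp_offset behind it (grasp_offset is the distance from the TCP to the grasp point, in mm); z points along the fingers, x is the direction in which the jaws open and shut, and the axes are right-handed (so a half turn about z gives the same grasp; the last joint's range is limited). The gripper opens to 85 mm and grips with 20 to 120 N. Pads are 22 mm wide; open, the fingers measure 114 mm over their backs; the gripper's body (76 mm by 85 mm) begins 54 mm behind the grasp point. The pads swing forward as they close: fully open they stand 13 mm farther back than shut.
Start: joints at [-75.756, 12.427, 92.441, -0, 75.132, -6.429], TCP at [220.661, -584.763, 231.3] pointing down, gripper open.
Joint ranges: [-157.48, 157.48], [-44.54, 120.13], [17.64, 146.25], [-64.5, 244.5], [7.68, 150.69], [-147.95, 147.95]. Speed limits (degrees/s): [159.86, 159.86, 180, 180, 180, 180].

INTERFACE

Orientations are given as [roll, pitch, yaw] about the fixed x, y, z axes, in that order (R = Rz(yaw) Ry(pitch) Rx(roll)).
In Python, from station import * gives the robot as it stands. Calls block until the motion is done:
- goto(position, orientation): joint-space move of the TCP to a pose.
- move_l(position, attitude=None, speed=150): straight line of the TCP; attitude=None keeps the orientation; speed is the mean speed in mm/s.
- move_j(angles): joint-space move.
- grip(opening, squeeze=None): finger opening in mm; squeeze is the grip in N (None keeps the last); returns when the fingers have stopped.
- wait(seconds).
- solve_ik(position, orientation): joint angles nearest the present ones, or None.
- get_obs(): the state.
- get_image(name): name is "scene" or "top" or "wrist"; returns the picture (400x640x3 uint8, red, green, blue); there is no depth.
- get_calibration(name): a dict with "fx", "fy", "cx", "cy" (pixels), "R" (3x3) and "t" (3): a world point X has camera coordinates R X + t; the wrist camera has in their place "mount" (4x4, takes a point from camera to tool coordinates, whose origin is the TCP and whose axes are the tool frame's). Camera axes: x right, y down, z forward; pixel columns grow to the right and rows downward; lengths in mm; the calibration is good to about 2 mm. A picture is of the moment at which its call begins: read the wrist's pose just before it. get_calibration takes no time and is no camera call.
A pose or a line that the arm cannot do raises Unreachable and nothing moves.
- sign_off(): hands the job in, once; it reports no verdict.
Trained networks look in the newest picture that a camera, given by its name, has taken for a name from the list of things; names that differ only in an ending like _2 or _b are one class to them, and where a whole thing is asked for, a point or a joint stands for the part that bears it (a point fixed in the world has none). Each returns a list of dicts, best first, with "score" (0 to 1); they miss things now and then, are a little off and sometimes report something else, mostly with a low value. They report only what shows in the picture. A call takes as long as a camera call. They do not tell look-alikes from the thing itself.
- spot_in(name, camera): "extent" ([centre column, centre row, width, height] in pixels, round what is visible of it).
- regions_of(name, camera): "region" (400x640 bool, what is visible of it) and "extent" ([centre column, centre row, width, height] in pixels, round what is visible of it).
The state is a dict: "t": time; "joint_pos": joint angles; "qvel": joint speeds; "effort": joint torques, N m; "tcp_pos": TCP position; "ee_rot": TCP orientation; "wrist_force": force on the tool from outside, world axes, zero at the start; "moment": the same for the moment, N m; "grip_width": finger opening in mm.
Only numpy, scipy, OpenCV 4.12 (cv2) and the standard library are available. Lean on these libraries where they do the work, as an engineer would, in place of code of your own. Each camera call takes 0.05 s, during which the arm holds its last target. There are 200 camera calls.

## Working session

There is one attempt and no reset: what is moved stays moved. The work goes in short steps, each a Python script; the robot and the scene stay as the last script left them, time stands still between calls to the robot, and variables do not carry over. Pictures are saved under pics/ and viewed, about 8 in all and at most 12, crops included, and the job is handed in when it is done.

```bash
ls; mkdir -p pics
cat > h.py <<'E'
from station import *
import numpy as np, cv2
def save(im,n): cv2.imwrite('pics/'+n,cv2.cvtColor(im,cv2.COLOR_RGB2BGR))
def ray(px,c,z):
    K=get_calibration(c); R=np.array(K['R']);t=np.array(K['t'])
    d=R.T@np.array([(px[0]-K['cx'])/K['fx'],(px[1]-K['cy'])/K['fy'],1]); o=-R.T@t
    return o+d*(z-o[2])/d[2]
def proj(X,c):
    K=get_calibration(c); p=np.array(K['R'])@np.array(X,float)+np.array(K['t'])
    return np.array([K['fx']*p[0]/p[2]+K['cx'],K['fy']*p[1]/p[2]+K['cy']])
E
python3 - <<'E'
from h import *
a=get_image('scene');b=get_image('top')
save(np.vstack([a,b])[:, :],'a.png')
im=cv2.imread('pics/a.png'); cv2.imwrite('pics/a.png',cv2.resize(im[:],None,fx=.75,fy=.75)); save(b,'top.png'); save(a,'scene.png')
for c in('scene','top'):
  K=get_calibration(c); print(c,-np.array(K['R']).T@K['t'],K['fx'])
  for n in['crate','wedge','corner_plate_top','free_foot','stylus','mat']:
    print(n,[(np.round(d['extent']).tolist(),round(d['score'],2)) for d in spot_in(n,c)[:4]])
print(get_obs())
E
```

```text
pics
scene [ 91.01546942 664.44166293 971.84099767] 370.16671583252776
crate [([310.0, 165.0, 68.0, 58.0], 0.8)]
wedge [([239.0, 301.0, 36.0, 16.0], 0.82)]
corner_plate_top [([313.0, 176.0, 13.0, 12.0], 0.5)]
free_foot [([307.0, 165.0, 69.0, 61.0], 0.74)]
stylus [([402.0, 155.0, 26.0, 24.0], 0.49)]
mat [([328.0, 198.0, 111.0, 69.0], 0.59)]
top [ 355.83810375   26.12121508 1188.33579401] 421.78311277905215
crate [([361.0, 153.0, 69.0, 65.0], 0.61)]
wedge [([337.0, 211.0, 21.0, 46.0], 0.81), ([182.0, 199.0, 22.0, 32.0], 0.62)]
corner_plate_top [([342.0, 178.0, 14.0, 12.0], 0.45)]
free_foot [([365.0, 154.0, 64.0, 67.0], 0.57)]
stylus [([385.0, 219.0, 9.0, 40.0], 0.62), ([366.0, 153.0, 64.0, 65.0], 0.33)]
mat [([357.0, 187.0, 94.0, 116.0], 0.72)]
{'t': 0.7, 'joint_pos': array([-7.57556231e+01,  1.24217215e+01,  9.24375148e+01, -1.35645240e-03,
        7.51325259e+01, -6.42979305e+00]), 'qvel': array([-0.0657272 ,  0.0199744 , -0.01643675, -0.04533439, -0.0248714 ,
        0.07927053]), 'effort': array([-3.30243711e-04, -3.96729362e+01, -3.04165971e+01, -2.09501904e-04,
        8.01774004e-04, -5.88771698e-06]), 'tcp_pos': array([ 220.67111804, -584.79491111,  231.39433041]), 'ee_rot': array([ 1.79997775e+02, -8.03912001e-03, -6.93254819e+01]), 'wrist_force': array([-0.37394279, -1.04695478, -0.33923055]), 'moment': array([ 0.00686176, -0.01450655, -0.02364746]), 'grip_width': 85.04249401306149}
```

View pics/a.png

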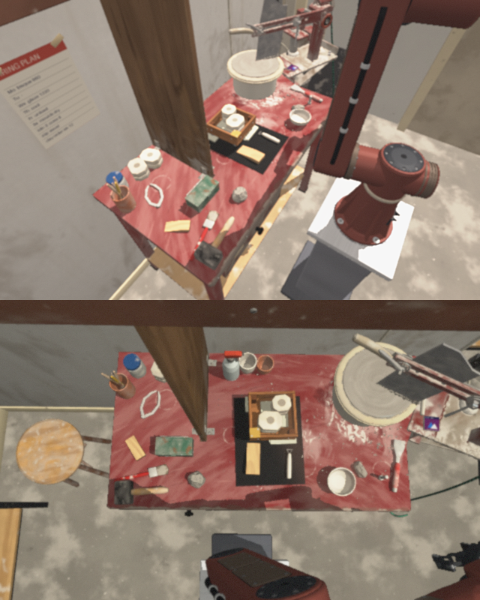

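Two things look like the wedge: the larger block on the black mat (top px 337,211), and a smaller one at the far left (top px 182,199; scene px 239,301). I choose the one on the mat, with its long axis pointing at the crate. Next I measure from the top crop and bring in the wrist camera.

Run:
```python
from h import *
b=cv2.imread('pics/top.png')[100:270,270:420]
cv2.imwrite('pics/topc.png',cv2.resize(b,None,fx=3.5,fy=3.5,interpolation=cv2.INTER_CUBIC))
get_image('top')
for n,z in(('wedge',20),('mat',3),('crate',90),('stylus',15)):
  r=regions_of(n,'top')
  for d in r[:2]:
    m=d['region'].astype(np.uint8); c=max(cv2.findContours(m,0,2)[0],key=cv2.contourArea)
    q=cv2.boxPoints(cv2.minAreaRect(c)); print(n,d['score'],[ray(p,'top',z)[:2].round(0).tolist() for p in q])
print('plate',ray((342,178),'top',100), 'post',ray((277,183),'top',0))
K=get_calibration('wrist');print(K)
```

```text
wedge 0.75 [[582.0, 451.0], [603.0, 419.0], [527.0, 370.0], [507.0, 402.0]]
wedge 0.74 [[578.0, -4.0], [579.0, -54.0], [457.0, -54.0], [457.0, -4.0]]
mat 0.75 [[759.0, 50.0], [773.0, -221.0], [426.0, -225.0], [415.0, 34.0]]
crate 0.68 [[753.0, -7.0], [760.0, -182.0], [577.0, -184.0], [570.0, -13.0]]
stylus 0.78 [[448.0, -152.0], [555.0, -154.0], [555.0, -171.0], [448.0, -169.0]]
plate [595.70666826 -38.35252036 100.        ] post [601.01660007 142.47278875   0.        ]
{'fx': 321.01913695286333, 'fy': 321.01913695286333, 'cx': 323.1582549452637, 'cy': 204.64615291931253, 'mount': array([[ 9.99999572e-01, -9.01015765e-04,  2.11604024e-04,
         1.41140110e+00],
       [ 8.07714672e-04,  9.61217825e-01,  2.75789123e-01,
        -7.04859805e+01],
       [-4.51887908e-04, -2.75788834e-01,  9.61218141e-01,
        -1.42696754e+02],
       [ 0.00000000e+00,  0.00000000e+00,  0.00000000e+00,
         1.00000000e+00]])}
```

View pics/topc.png

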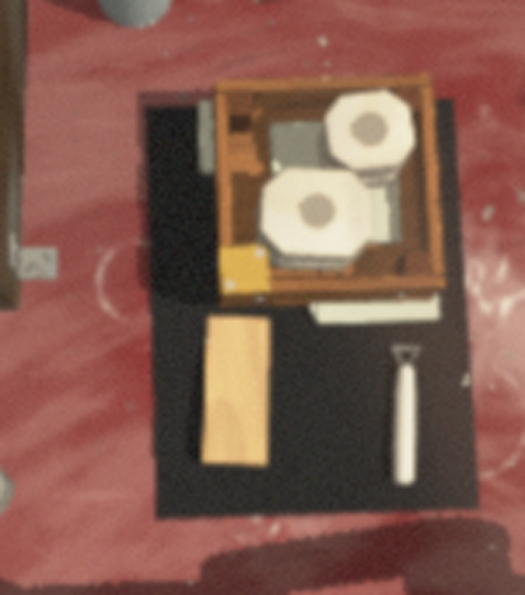

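Crop: the wedge is at (236,390), its thin end just in front of the crate. The plate is at (245,268) on the near left corner and the stylus at (403,420). The wedge's measured size of 122x50 mm agrees with the listing. I move to a wrist viewpoint behind the heel.

```bash
cat >> h.py <<'E'
def wray(px,o,z):
    from scipy.spatial.transform import Rotation as Ro
    K=get_calibration('wrist'); M=np.array(K['mount']); R=Ro.from_euler('xyz',o['ee_rot'],degrees=True).as_matrix()
    d=R@M[:3,:3]@np.array([(px[0]-K['cx'])/K['fx'],(px[1]-K['cy'])/K['fy'],1]); c=R@M[:3,3]+o['tcp_pos']
    return c+d*(z-c[2])/d[2]
E
python3 - <<'E'
from h import *
import pickle
goto([430,-35,230],[180,0,90])
grip(15)
wait(.3)
o=get_obs(); im=get_image('wrist'); save(im,'w.png'); pickle.dump(o,open('o1.pkl','wb'))
print(o['t'],o['tcp_pos'],o['ee_rot'],o['wrist_force'],o['grip_width'])
for n,z in(('wedge',3),('corner_plate_top',96),('free_foot',12)):
  for d in regions_of(n,'wrist')[:2]:
    m=d['region'].astype(np.uint8); c=max(cv2.findContours(m,0,2)[0],key=cv2.contourArea)
    q=cv2.boxPoints(cv2.minAreaRect(c)); print(n,d['score'],np.round(d['extent']),[(p.round(0).tolist(),wray(p,o,z)[:2].round(0).tolist()) for p in q])
print(get_obs()['t'])
E
```

```text
4.025 [429.98984195 -34.99081678 230.00535511] [1.79998600e+02 2.23146861e-03 9.00020373e+01] [ 0.69470858 -0.31225294  0.1752252 ] 14.945373573990597
wedge 0.86 [330. 244.  46.  87.] [([305.0, 290.0], [582.0, -59.0]), ([308.0, 199.0], [460.0, -54.0]), ([352.0, 200.0], [462.0, -2.0]), ([349.0, 291.0], [584.0, -3.0])]
corner_plate_top 0.81 [327. 348.  36.  19.] [([309.0, 338.0], [582.0, -51.0]), ([343.0, 337.0], [580.0, -16.0]), ([344.0, 355.0], [603.0, -15.0]), ([309.0, 357.0], [605.0, -51.0])]
free_foot 0.79 [265. 336. 156.  55.] [([298.0, 305.0], [599.0, -69.0]), ([343.0, 305.0], [599.0, -11.0]), ([343.0, 357.0], [679.0, -10.0]), ([298.0, 357.0], [679.0, -71.0])]
4.225
```

View pics/w.png

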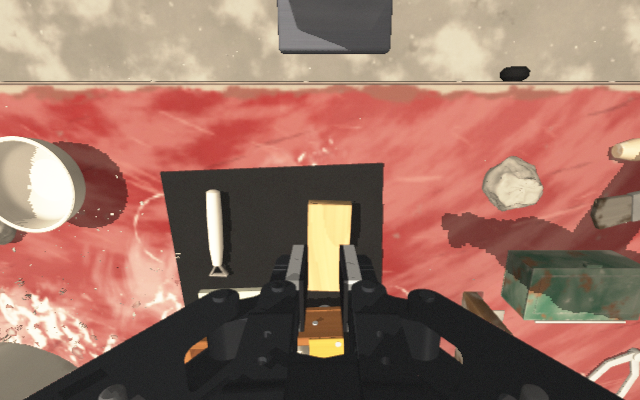

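Wrist view: the wedge heel spans (308–352, 200) and its thin end is at row 290. The plate spans columns 309–344 from row 338. The stylus is at (216,230), clear of the path. The heel is at x≈459, y≈-28, the foot at about (597,-34), and the remaining wedge travel should be about 36–59 mm. I push with two finger contacts, guided by force.

Run:
```python
from h import *
A=[180,0,88]; u=np.array([1,-.035,0])
P=lambda x,z: [x,-27-.035*(x-448),z]
goto(P(422,60),A); move_l(P(422,9),speed=80)
wait(.3); b=get_obs()['wrist_force']; print('bias',b)
def f(): 
    return (get_obs()['wrist_force']-b).round(2)
for x in (440,452,462): move_l(P(x,9),speed=60); print(x,f(),get_obs()['tcp_pos'].round(1))
move_l(P(474,9),speed=40); print(474,f(),get_obs()['t'])
x=474
while x<515:
    x+=1; move_l(P(x,9),speed=20); F=f(); print(x,F,end=' ')
    if -F[0]>3.5: break
print(get_obs()['t'],get_obs()['tcp_pos'])
save(get_image('scene'),'s2.png')
```

```text
bias [ 0.02546729  0.4503323  -0.31567265]
440 [-0.1  -0.46  0.24] [440.6 -26.8   9.1]
452 [-0.23 -1.27  0.39] [452.6 -27.2   9.1]
462 [-0.33 -0.43  0.23] [462.8 -27.6   9.2]
474 [ 0.43 -0.5   0.13] 7.5917
475 [-0.36 -0.86  0.17] 476 [-0.59 -0.83 -0.17] 477 [-0.56  0.46  1.01] 478 [-0.7   0.02  0.83] 479 [-0.48 -0.74 -0.17] 480 [ 0.37 -0.75  1.16] 481 [-0.27 -0.1   0.01] 482 [ 0.3  -0.02 -0.25] 483 [-0.33 -0.23  0.34] 484 [-0.76 -0.61 -0.04] 485 [-0.63 -1.04  0.23] 486 [-0.03 -1.77 -0.35] 487 [-0.12  0.4   0.14] 488 [-0.6  -0.77 -0.24] 489 [ 0.02 -0.28 -0.04] 490 [ 0.44 -0.66 -0.65] 491 [-0.44 -0.84  0.63] 492 [ 0.11 -0.57  0.69] 493 [-0.14 -0.07  1.09] 494 [ 0.22 -0.31  0.26] 495 [-0.23  0.5  -0.64] 496 [ 0.22  0.01 -0.22] 497 [ 0.34 -0.95  0.35] 498 [-0.66 -1.13  0.54] 499 [-2.84  0.14  1.84] 500 [-4.58 -0.3   3.02] 14.0917 [499.01858507 -28.67182237   8.76427447]
```

The force climbs steeply from x=499, which puts the thin end about 33 mm past the foot, inside the predicted 18–41 mm. I nudge a little further to make it snug, then back off and look.

Run:
```python
from h import *
b=np.array([.03,.45,-.3]); P=lambda x,z: [x,-27-.035*(x-448),z]
x=500
def f(): return np.mean([(wait(.03),get_obs()['wrist_force']-b)[1] for _ in range(4)],axis=0).round(2)
print(f())
while x<502:
    x+=.4; move_l(P(x,9),speed=10); F=f(); print(x,F,get_obs()['tcp_pos'].round(1))
    if -F[0]>5.8: break
move_l(P(470,9),speed=60); move_l(P(450,60),speed=150)
goto([430,-35,190],[180,0,90]); wait(.2)
import pickle
o=get_obs(); im=get_image('wrist'); pickle.dump(o,open('o2.pkl','wb'))
a=get_image('top')[100:270,270:420]
c=cv2.resize(im[150:400,180:480],None,fx=2,fy=2); t=cv2.resize(a,(440,500),interpolation=cv2.INTER_CUBIC)
save(np.hstack([c,t])[:, :][:,::1],'w2.png'); i=cv2.imread('pics/w2.png'); cv2.imwrite('pics/w2.png',cv2.resize(i,None,fx=.76,fy=.76))
for n,cam,z in(('wedge','wrist',3),('corner_plate_top','wrist',96),('wedge','top',23),('corner_plate_top','top',96)):
  for d in regions_of(n,cam)[:2]:
    m=d['region'].astype(np.uint8); k=max(cv2.findContours(m,0,2)[0],key=cv2.contourArea)
    q=cv2.boxPoints(cv2.minAreaRect(k)); print(n,cam,d['score'],[(wray(p,o,z) if cam=='wrist' else ray(p,cam,z))[:2].round(0).tolist() for p in q])
print(get_obs()['t'])
```

```text
[-5.31 -0.24  3.82]
500.4 [-5.88 -0.46  4.2 ] [499.3 -28.7   8.7]
wedge wrist 0.83 [[511.0, -57.0], [511.0, -15.0], [611.0, -13.0], [611.0, -59.0]]
wedge top 0.82 [[578.0, 452.0], [602.0, 418.0], [527.0, 366.0], [503.0, 400.0]]
wedge top 0.71 [[584.0, 10.0], [617.0, -10.0], [580.0, -68.0], [548.0, -49.0]]
corner_plate_top top 0.62 [[615.0, -15.0], [616.0, -47.0], [583.0, -47.0], [583.0, -15.0]]
16.925
```

View pics/w2.png

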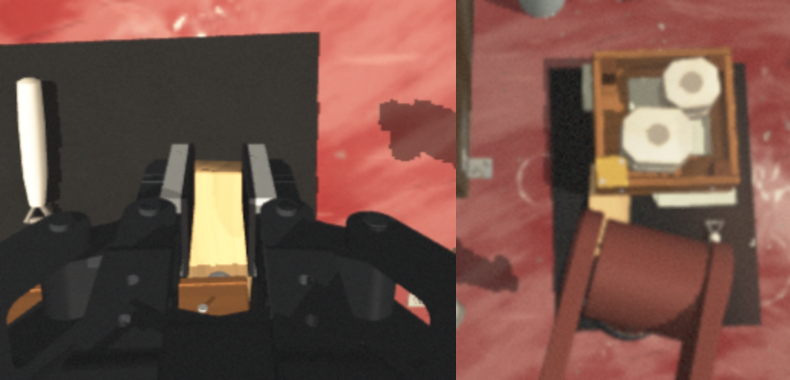

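The right panel shows the crate in place. The left panel shows the foot (about 215,275) centred on the slope, which spans columns 187–245 there. Next I press on the plate at about (599,-33).

Run:
```python
from h import *
x,y=599,-33
move_l([430,-35,230]); grip(0); goto([x,y,150],[180,0,90]); move_l([x,y,106],speed=60); wait(.3)
b=np.mean([(wait(.03),get_obs()['wrist_force'])[1] for _ in range(5)],axis=0); print('bias',b.round(2))
def f(): return np.mean([(wait(.03),get_obs()['wrist_force']-b)[1] for _ in range(3)],axis=0).round(2)
z=106
while z>84:
    z-=1 if z>100 else .6
    move_l([x,y,z],speed=15); F=f()
    if F[2]>1: print(round(z,1),F,get_obs()['tcp_pos'].round(2))
    if F[2]>9.3: break
for _ in range(3): wait(.35); print(f(),get_obs()['tcp_pos'].round(2))
move_l([x,y,130],speed=60); print(get_obs()['t'])
```

```text
bias [-0.18 -0.06  0.01]
94.6 [-0.17 -0.11  1.28] [599.13 -33.02  94.81]
94.0 [-1.83  0.59  5.3 ] [599.16 -32.97  94.73]
93.4 [-3.06  0.68  7.7 ] [599.18 -32.96  94.66]
92.8 [-4.22  1.06 10.42] [599.17 -32.95  94.6 ]
[-4.48  0.93 10.25] [599.2  -32.95  94.65]
[-3.78  1.32 10.14] [599.16 -32.94  94.61]
[-3.92  1.51 10.23] [599.16 -32.95  94.63]
28.175
```

The corner is stiff: it moves only 0.2 mm under 10.2 N and stays there. I retreat and check that nothing moved.

Run:
```python
from h import *
move_l([599,-33,230],speed=200); move_j([-75.756,12.427,92.441,0,75.132,-6.429]); wait(.3)
b=get_image('top'); s=get_image('scene'); a=cv2.imread('pics/top.png')[:,:,::-1]
c=lambda i:cv2.resize(i[100:270,270:420],(390,442),interpolation=cv2.INTER_CUBIC)
save(np.hstack([c(a),c(b)]),'fin.png')
g=lambda i:cv2.cvtColor(np.ascontiguousarray(i[118:184,330:400]),cv2.COLOR_RGB2GRAY).astype(np.float32)
print('crate shift px',cv2.phaseCorrelate(g(a),g(b),cv2.createHanningWindow((70,66),cv2.CV_32F)))
for n,z in(('wedge',23),('corner_plate_top',96),('stylus',15)):
  for d in spot_in(n,'top')[:2]: print(n,np.round(d['extent'],1),ray(d['extent'][:2],'top',z).round(0))
print(get_obs()['t'],get_obs()['wrist_force'])
```

```text
crate shift px ((0.05315569868784564, -0.05361551443242263), 0.9482184420397253)
wedge [181.5 198.2  30.2  28.6] [550. 405.  23.]
wedge [337.9 195.4  19.4  39.4] [563. -31.  23.]
corner_plate_top [338.4 178.9  16.4  11.9] [594. -29.  96.]
31.7583 [-0.03409207 -0.80913084  0.59490345]
```

View pics/fin.png

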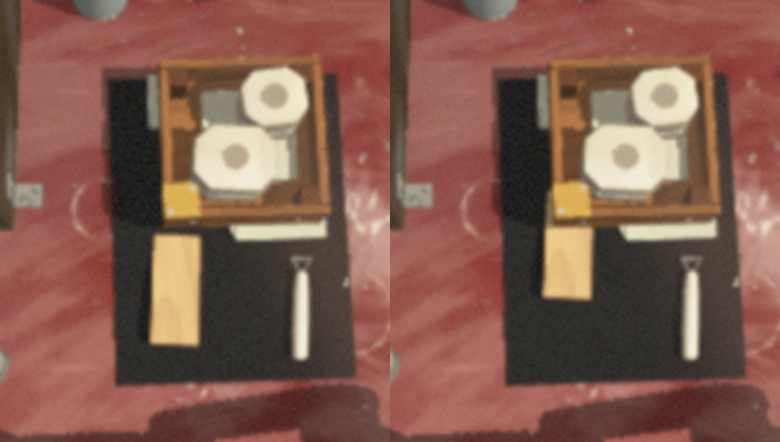

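Before (left) and after (right): the wedge is under the near left corner, at (568,262) in the right half. The crate has shifted only about 0.05 px (under 0.2 mm), and the stylus at (690,305) is where it was. The arm is clear, so I hand in.

```bash
python3 -c "
from station import *
sign_off()"
```

```text
the job is handed in; nothing more can be done
```

The wedge is snug under the crate's hanging foot, the corner held under the press, and I handed the job in with the arm clear. The robot clock stood at 31.8 s of the allowed 48 s at the last check.

- **Push:** I pushed the larger wedge, the one on the mat, about 51 mm thin end first with two fingertips on its heel. Resistance rose sharply in the last 2 mm or so, and I stopped at 5.9 N. The wrist picture showed the foot centred on the slope.
- **Press:** I pressed the brass plate with 10.2 N for just over a second. The corner moved only 0.2 mm and stayed there, so it no longer tips.
- **Last look:** The before and after top pictures show the crate shifted by about 0.05 px, which is under 0.2 mm. By eye, the stylus is where it was.

Some checks were weaker:
- The detector did not report the stylus in the last picture.
- I did not measure the bowl and the clay lump again, but the arm never went near them.
- The position readings for the plate differed by up to about 9 mm between views. The press still landed on the plate.
- During the press there was a sideways force of about 4 N, but the crate did not shift.

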